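# Close the bench caliper on the stepped shaft

### The job

Measure the stepped shaft in the bench caliper: stand it upright, wide end down, on the caliper's bed between the jaws, then slide the moving jaw along until it closes on the wide step and, through the shaft, presses the spring-loaded anvil in by about 7 mm, never as far as its stop. Let go and leave the shaft standing clamped between jaw and anvil.

Things in the scene. Friction and masses are not known exactly. Their poses are not given: they have to be found in the camera images.
- stepped_shaft: loose turned aluminium shaft standing on its wide end: wide step 40 mm diameter, 30 mm tall; above it a slim step 24 mm diameter, 45 mm tall; 75 mm in all, about 0.17 kg. Origin: centre of the underside; z up. Not wanted: a plain pin of the same metal and height (one diameter, 30 mm, all the way up) and a black cable connector standing near it.
- caliper: bench caliper fixed to the bench: flat bed 80 mm (x) by 264 mm (y), top 12 mm above the bench. Origin: centre of the bed's underside, z up; y runs along the bed from moving jaw to anvil. Jaw and anvil have flat faces 50 mm wide (x -25 to 25 mm), 14 to 42 mm above the bench. Anvil face at rest: y = 75 mm; jaw face: y = -45 mm + joint jaw. Grey anvil housing, 45 mm high, at the +y end.
- jaw_post (a point): centre of the top of the upright round post on the moving jaw's dark carriage, the place to hold or push the jaw: 20 mm diameter, free from 42 to 87 mm above the bench. It is 55 mm behind the jaw face, at x = 0, y = -100 mm + joint jaw in the caliper's frame; axes as the caliper's. The carriage is 66 mm wide and 39 mm high.
- jaw (a joint): travel of the moving jaw towards the anvil in m: 0 = fully open (120 mm between the faces), at most 0.115; starts between 0 and 0.025. Slides with about 7 N of friction and stays where it is left. With the wide step against the resting anvil the jaw meets the shaft at 0.080; each further mm presses the anvil in by 1 mm.
- anvil (a joint): how far the spring-loaded anvil is pressed in, in m, away from the moving jaw: 0 at rest, stop at 0.016. The spring pushes back with 2.5 N at rest and 0.15 N more for each mm. The anvil's round stem, 12 mm thick, comes out of the back of the housing as it is pressed.
Mind the look-alikes: they are no part of the job. Leave any turquoise look-alike of the stepped_shaft alone.

How it is judged:
By the outcome, as a careful person would: the job done as asked, in the order asked, and still so for the second after the job is handed in, with the robot touching nothing.
It also fails if it takes over 58 s, if anything falls off the work surface, if the arm or the gripper's body presses on something with over 40 N, if the wrist force passes 120 N, or if a joint passes its speed limit or range.

### The arm

A 6-joint arm with a two-finger parallel gripper is mounted at the origin on the work surface; the furniture and walls round the work are solid. World frame = base frame: x ahead of the robot, y to its left, z up, the work surface at z = 0. Lengths are in mm, angles in rad, forces in N, time in s.
With the tool pointing down it reaches from about 300 to 875 mm from the base axis. Payload 4.2 kg.
Tool frame: the origin (TCP) lies midway between the tips of the shut fingers; the grasp point (between the pads) lies 19 mm behind it; z points along the fingers, y is the line along which they close (so a half turn about z gives the same grasp; the last joint's range is limited). The gripper opens to 85 mm and grips with 20 to 120 N. Pads are 22 mm wide; open, the fingers measure 114 mm over their backs; the gripper's body (76 mm by 85 mm) begins 54 mm behind the grasp point. The pads swing forward as they close: fully open they stand 13 mm farther back than shut.
Start: joints at [-1.314, 0.32, 1.565, -0, 1.257, -0.02], TCP at [157.138, -553.127, 231.338] pointing down, gripper open.
Joint ranges: [-3.11, 3.11], [-0.84, 2.01], [0.21, 2.61], [-1.34, 4.49], [0.05, 2.63], [-2.56, 2.56]. Speed limits (rad/s): [2.57, 2.57, 3.14, 3.14, 3.14, 3.14].

### API

Orientations are given as a 3x3 rotation matrix whose columns are the frame's x, y, z axes.
In Python, from station import manip gives the robot as it stands. The module is installed in compiled form; this text tells all that it offers.
- The arm moves only by the shell command python3 -m handwheel 'ROWS' [FORCE]. ROWS is JSON, a list of rows, each an object of numbers: "fingers": the closure, from -1 (fully open) to 1 (shut); "tx", "ty", "tz": the shift along the tool's x, y, z in units of 25 mm (1.0 is 25 mm); "wx", "wy", "wz": the turn, a rotation vector about the tool's x, y, z in rad. A call has 1 to 20 rows; each row shifts and turns the commanded pose from where the row before left it, along the tool's axes as they then stand; what a row does not reach is not made up. A row lasts 1/10 s, in which the tool goes at most 50 mm and 8.59 degrees, less where a joint would pass 70% of its speed; a pose out of reach is approached as far as the arm can. A call is refused whole if a number of a shift passes 1 or a number of a turn 0.15, either way. A call with a gripper value outside its range is refused whole. The fingers move at their own pace and stop on an object; FORCE is the grip in N (left out, the last holds). Time passes only in rows, so rows that do not move let the fingers close. It gives the time, the measured TCP pose, the force, the opening and the grip force at its end, in the units of the state.
- manip.get_state(): the state, without advancing time (a new reading comes with each control period).
- manip.camera(name): name is "side" or "top" or "wrist"; returns (picture, depth): 400x640x3 uint8, red, green, blue; 400x640 float32, mm along the optical axis (not along the pixel's ray), 0 where there is no reading.
- manip.camera_model(name): a dict with "intrinsics" (3x3 intrinsics, pixels), "k1" (the pictures are not rectified: a ray, as slopes to the right and down, at radius r is drawn at 1 + k1 r^2 times it, then the intrinsics apply), "T" (4x4, takes a point from camera to world coordinates); the wrist camera has in their place "T_tool_cam" (4x4, takes a point from camera to tool coordinates, whose origin is the TCP and whose axes are the flange's). Camera axes: x right, y up, looking along -z (the intrinsics and any distortion apply to the point x, -y, -z); pixel columns grow to the right and rows downward; lengths in mm; the calibration is good to about 2 mm. A picture is of the moment at which its call begins: read the wrist's pose just before it. camera_model takes no time and is no camera call.
- manip.sign_off(): hands the job in; it is judged then, once.
The state is a dict: "t": time; "joint_positions": joint angles; "qvel": joint speeds; "effort": joint torques, N m; "eef_pos": TCP position; "eef_rot": TCP orientation; "contact_force": force on the tool from outside, world axes, zero at the start; "torque": the same for the moment, N m; "opening": finger opening in mm; "gripper_force": force on a finger pad.
Only numpy, scipy, OpenCV 4.12 (cv2) and the standard library are available. Lean on these libraries where they do the work, as an engineer would, in place of code of your own. Each camera call takes 0.05 s, during which the arm holds its last target. There are 200 camera calls.

## Working session

There is one attempt and no reset: what is moved stays moved. The work goes in short steps, Python scripts to look and compute and a shell command to move; the robot and the scene stay as the last step left them, time stands still between calls to the robot, and variables do not carry over. Pictures are saved under pics/ and viewed, at most 10 in all, crops included, and the job is handed in when it is done.

```bash
mkdir -p pics; cat > h.py <<'E'
import numpy as np, cv2
from station import manip
def grab(n):
    s=manip.get_state(); p,d=manip.camera(n); m=manip.camera_model(n)
    if 'T' in m: T=np.array(m['T'])
    else:
        W=np.eye(4); W[:3,:3]=np.array(s['eef_rot']); W[:3,3]=s['eef_pos']; T=W@np.array(m['T_tool_cam'])
    return p,d,np.array(m['intrinsics']),m['k1'],T
def slopes(uv,K,k1):
    uv=np.atleast_2d(np.array(uv,float))
    return cv2.undistortPoints(uv.reshape(-1,1,2),K,np.array([k1,0,0,0,0.])).reshape(-1,2)
def onplane(uv,K,k1,T,z):
    s=slopes(uv,K,k1); r=np.c_[s[:,0],-s[:,1],-np.ones(len(s))]@T[:3,:3].T; o=T[:3,3]
    return o+r*((z-o[2])/r[:,2])[:,None]
def cloud(d,K,k1,T):
    v,u=np.mgrid[:d.shape[0],:d.shape[1]]; s=slopes(np.c_[u.ravel(),v.ravel()],K,k1); z=d.ravel()[:,None]
    P=np.c_[s[:,0:1]*z,-s[:,1:]*z,-z]@T[:3,:3].T+T[:3,3]; return P.reshape(*d.shape,3)
E
python3 - <<'E'
from h import *
for n in('top','side'):
    p,d,K,k1,T=grab(n); np.savez(n+'.npz',p=p,d=d,K=K,k1=k1,T=T); cv2.imwrite(f'pics/{n}1.png',p[:,:,::-1]); print(n,K.tolist(),k1,T.round(3).tolist())
s=manip.get_state();print(s)
E
```

```text
top [[422.6613684683475, 0.0, 317.39566268302565], [0.0, 422.6613684683475, 202.84590673906763], [0.0, 0.0, 1.0]] 0.010805405819806874 [[-0.104, 0.974, -0.2, 289.166], [-0.995, -0.1, 0.028, 24.284], [0.007, 0.202, 0.979, 917.104], [0.0, 0.0, 0.0, 1.0]]
side [[426.36391086061025, 0.0, 316.47125382604986], [0.0, 426.36391086061025, 202.96022462939044], [0.0, 0.0, 1.0]] 0.007939331586797629 [[-0.95, 0.19, -0.247, 217.237], [-0.312, -0.609, 0.73, 628.665], [-0.012, 0.77, 0.638, 639.283], [0.0, 0.0, 0.0, 1.0]]
{'t': 0.1, 'joint_positions': array([-1.31404145e+00,  3.20213750e-01,  1.56552050e+00, -6.87186293e-06,
        1.25739761e+00, -2.00359202e-02]), 'qvel': array([-0.00139943, -0.00134331, -0.00384325, -0.00143826,  0.00068019,
       -0.00146095]), 'effort': array([ 1.65891550e-03, -4.16408157e+01, -2.34704000e+01,  1.10415468e-05,
        4.83328346e-03, -3.15759706e-06]), 'eef_pos': array([ 157.00496326, -552.7232619 ,  230.58868532]), 'eef_rot': array([[ 9.61936793e-01,  2.73271748e-01, -3.97192548e-04],
       [ 2.73272036e-01, -9.61935644e-01,  1.48708517e-03],
       [ 2.43046938e-05, -1.53902355e-03, -9.99998815e-01]]), 'contact_force': array([-0.00454044,  0.144479  ,  0.83367608]), 'torque': array([-0.0218029 ,  0.01919242,  0.00171053]), 'gripper_force': 0.0, 'opening': 85.61537187049504}
```

View pics/top1.png

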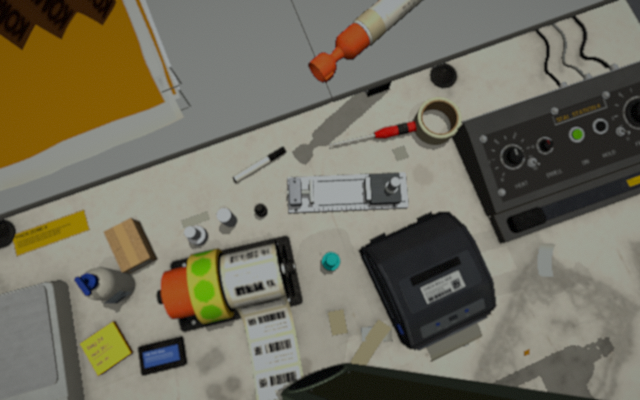

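View pics/side1.png

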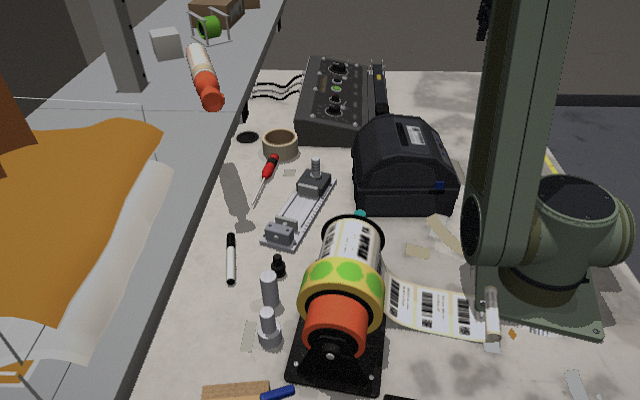

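The top view shows the shaft at (195,235), pin (226,216), connector (261,210), caliper with anvil housing at left (294,194) and post at (393,184), and turquoise decoy at (331,261). The side view shows the shaft at (268,330) standing wide end down, pin (269,288), caliper housing (281,233), and post (315,165).

```bash
python3 - <<'E'
from h import *
C={}
for n in('top','side'):
    f=np.load(n+'.npz'); C[n]=(f['p'],cloud(f['d'],f['K'],float(f['k1']),f['T']))
    P=C[n][1]
    def reg(name,u0,u1,v0,v1,lo,hi):
        Q=P[v0:v1,u0:u1].reshape(-1,3); Q=Q[(Q[:,2]>lo)&(Q[:,2]<hi)]
        if len(Q)==0: print(n,name,'none');return
        print(n,name,len(Q),'med',np.median(Q,0).round(1),'mid',((Q.min(0)+Q.max(0))/2).round(1),'ext',np.ptp(Q,axis=0).round(1))
        return Q
    if n=='top':
        B=dict(shaft=(178,212,215,250),pin=(213,240,203,230),conn=(252,270,202,220),post=(378,408,172,200)); cal=(280,415,165,220)
        big=[('tape',150,310,230,335),('printer',355,500,205,350),('bench',300,330,220,240),('control',450,640,80,240)]
    else:
        B=dict(shaft=(255,285,300,355),pin=(258,281,266,308),post=(306,325,154,182)); cal=(258,340,150,252)
        big=[('tape',285,390,210,392),('printer',350,460,110,218),('bench',210,230,290,320)]
    for k,b in B.items():
        reg(k+' top',*b,65,90)
        if k=='shaft': reg(k+' wide',*b,22,34)
    Q=reg('bed',*cal,8,16); 
    r=cv2.minAreaRect(Q[:,:2].astype(np.float32)); print('  bedrect',r)
    Q=reg('caliper upper',*cal,30,50); print('  rect',cv2.minAreaRect(Q[:,:2].astype(np.float32)))
    for k,a,b,c,e in big: 
        Q=reg(k,a,b,c,e,-20,400); print('   min/max',Q.min(0).round(),Q.max(0).round())
E
```

```text
top shaft top 124 med [429.1 260.1  74.6] mid [429.1 260.8  72. ] ext [22.4 22.9 12.8]
top shaft wide 147 med [422.3 252.7  30.1] mid [429.8 260.6  27.8] ext [38.9 38.9 10.8]
top pin top 177 med [455.8 190.8  75. ] mid [456.7 191.1  72.2] ext [28.2 28.  14. ]
top conn top none
top post top 95 med [ 484.8 -158.7   86.6] mid [ 486.3 -159.9   77.8] ext [19.  18.8 23.9]
top bed 2611 med [488.  -49.2  12.4] mid [492.1 -69.   12. ] ext [ 93.8 266.4   8. ]
  bedrect ((492.5937194824219, -69.13468933105469), (263.7987060546875, 81.04464721679688), 86.6941146850586)
top caliper upper 1400 med [ 489.8 -122.8   40.5] mid [490.3 -60.   40. ] ext [ 73.7 244.7  20. ]
  rect ((493.5538635253906, -59.469764709472656), (243.43496704101562, 66.56892395019531), 86.34654235839844)
top tape 16737 med [319.6 185.6  28.4] mid [327.4 197.8  81.6] ext [252.4 349.5 174.5]
   min/max [201.  23.  -6.] [454. 372. 169.]
top printer 20937 med [ 290.9 -183.2  123.3] mid [ 295.8 -216.    84.2] ext [329.9 338.6 180.3]
   min/max [ 131. -385.   -6.] [461. -47. 174.]
top bench 599 med [417.6  10.9   0.5] mid [4.177e+02
[... 719 characters left out ...]
0839844), (189.6813201904297, 375.96282958984375), 19.86450958251953)
side caliper upper 1143 med [ 490.5 -103.9   40.1] mid [546.7 -93.5  39.9] ext [188.8 319.4  19.7]
  rect ((510.5262145996094, -108.09674072265625), (156.6904754638672, 343.050048828125), 23.5235595703125)
side tape 19036 med [318.8 238.5  87.9] mid [369.6 158.   85.8] ext [302.  523.5 180.4]
   min/max [ 219. -104.   -4.] [521. 420. 176.]
side printer 11841 med [ 280.6 -131.5  101.7] mid [ 311.5 -292.5   84.5] ext [334.6 760.1 177. ]
   min/max [ 144. -673.   -4.] [479.  88. 173.]
side bench 598 med [544.1 227.   -0.7] mid [ 5.452e+02  2.259e+02 -4.000e-01] ext [64.4 68.8  6.7]
   min/max [513. 192.  -4.] [577. 260.   3.]
```

```bash
python3 - <<'E'
from h import *
Q=[]
for n in('top','side'):
    f=np.load(n+'.npz'); Q.append(cloud(f['d'],f['K'],float(f['k1']),f['T'])[f['d']>0].reshape(-1,3))
Q=np.vstack(Q)
for x in range(520,300,-20):
    print(x,[int(np.percentile(q,97)) if len(q:=Q[(abs(Q[:,0]-x)<10)&(abs(Q[:,1]-y)<10)][:,2]) else -1 for y in range(360,100,-20)])
print([int(y) for y in range(360,100,-20)])
print('mount',manip.camera_model('wrist')['T_tool_cam'])
E
```

```text
520 [354, 251, 251, 251, 251, 250, 248, 2, 2, 2, 2, 3, 2]
500 [250, 250, 249, 2, 2, 2, 2, 2, 2, 3, 2, 2, 3]
480 [2, 2, 2, 2, 2, 2, 2, 2, 2, 2, 3, 49, 52]
460 [2, 2, 2, 2, 2, 2, 2, 29, 77, 77, 3, 47, 51]
440 [41, 2, 2, 2, 74, 77, 53, 2, 76, 76, 3, 2, 2]
420 [50, 2, 2, 2, 74, 76, 47, 2, 2, 3, 2, 3, 2]
400 [50, 3, 2, 2, 18, 27, 3, 6, 8, 9, 9, 9, 9]
380 [49, 3, 7, 8, 7, 126, 137, 141, 141, 121, 126, 127, 131]
360 [2, 2, 38, 119, 123, 143, 155, 157, 158, 142, 143, 145, 145]
340 [2, 1, 86, 138, 141, 142, 163, 165, 165, 150, 150, 150, 150]
320 [2, 1, 110, 143, 145, 146, 166, 166, 167, 156, 150, 150, 150]
[360, 340, 320, 300, 280, 260, 240, 220, 200, 180, 160, 140, 120]
mount [[ 5.34852702e-04  9.50047416e-01  3.12105146e-01  7.93934353e+01]
 [ 9.99999172e-01 -1.42932323e-04 -1.27860684e-03  6.88581149e-01]
 [-1.17012721e-03  3.12105571e-01 -9.50046706e-01 -1.43946590e+02]
 [ 0.00000000e+00  0.00000000e+00  0.00000000e+00  1.00000000e+00]]
```

```bash
python3 - <<'E'
from h import *
for n in('top','side'):
    f=np.load(n+'.npz'); Q=cloud(f['d'],f['K'],float(f['k1']),f['T'])[f['d']>0].reshape(-1,3)
    for y in range(310,140,-15):
        q=Q[(abs(Q[:,1]-y)<8)&(Q[:,0]<470)&(Q[:,0]>300)]
        print(n,y,[(h,int(q[q[:,2]>h][:,0].max())) if (q[:,2]>h).any() else None for h in(95,105,115,125,135,145)])
    q=Q[(Q[:,2]>150)&(Q[:,0]>380)&(Q[:,1]>150)&(Q[:,1]<420)]; print('parcel',n,q.min(0).round() if len(q) else 0)
    for y in range(180,421,40):
        r=q[abs(q[:,1]-y)<20]; print(y, r[r[:,0].argmin()].round() if len(r) else None)
E
```

```text
top 310 [(95, 319), (105, 317), None, None, None, None]
top 295 [(95, 356), (105, 355), (115, 353), (125, 349), (135, 340), (145, 316)]
top 280 [(95, 358), (105, 358), (115, 355), (125, 350), (135, 342), (145, 325)]
top 265 [(95, 359), (105, 359), (115, 356), (125, 351), (135, 342), (145, 327)]
top 250 [(95, 381), (105, 381), (115, 380), (125, 376), (135, 371), (145, 363)]
top 235 [(95, 382), (105, 382), (115, 382), (125, 378), (135, 372), (145, 365)]
top 220 [(95, 385), (105, 385), (115, 385), (125, 380), (135, 377), (145, 367)]
top 205 [(95, 387), (105, 386), (115, 385), (125, 382), (135, 377), (145, 369)]
top 190 [(95, 378), (105, 377), (115, 377), (125, 376), (135, 373), (145, 369)]
top 175 [(95, 375), (105, 375), (115, 372), (125, 368), (135, 361), (145, 350)]
top 160 [(95, 377), (105, 376), (115, 374), (125, 370), (135, 364), (145, 349)]
top 145 [(95, 378), (105, 378), (115, 376), (125, 372), (135, 364), (145, 350)]
parcel top [483. 150. 185.]
180 [542. 199. 234.]
220 [531. 235. 234.]
260 [521. 278. 231.]
300 [510. 319. 248.]
340 [499. 359. 244.]
380 [488. 399. 251.]
420 [483. 
[... 452 characters left out ...]
), (125, 378), (135, 372), (145, 365)]
side 220 [(95, 381), (105, 381), (115, 381), (125, 379), (135, 374), (145, 366)]
side 205 [(95, 383), (105, 383), (115, 383), (125, 380), (135, 375), (145, 368)]
side 190 [(95, 355), (105, 355), (115, 355), (125, 355), (135, 355), (145, 355)]
side 175 [(95, 372), (105, 372), (115, 372), (125, 367), (135, 358), (145, 345)]
side 160 [(95, 373), (105, 373), (115, 373), (125, 369), (135, 361), (145, 346)]
side 145 [(95, 377), (105, 377), (115, 374), (125, 370), (135, 363), (145, 350)]
parcel side [482. 150. 185.]
180 [541. 200. 230.]
220 [531. 239. 229.]
260 [520. 279. 251.]
300 [509. 319. 246.]
340 [498. 360. 231.]
380 [488. 400. 228.]
420 [482. 419. 240.]
```

```bash
python3 -m handwheel '[{"fingers":-0.1,"wz":-0.144},{"wz":-0.144},{"wz":-0.144},{"wz":-0.144},{"wz":-0.144},{"wz":-0.144},{"wz":-0.144},{"wz":-0.144},{"wz":-0.142},{"tx":1,"ty":0.9},{"tx":1,"ty":0.9},{"tx":1,"ty":0.9},{"tx":1,"ty":0.9},{"tx":1,"ty":0.9},{"tx":1,"ty":0.9},{"tx":1,"ty":0.9},{"tx":1,"ty":0.9},{"tx":1,"ty":0.9},{}]' 30
```

```text
invalid input at $[0]: expected keys fingers, tx, ty, tz, wx, wy, wz
```

```bash
python3 -m handwheel '[{"fingers":-0.1,"tx":0,"ty":0,"tz":0,"wx":0,"wy":0,"wz":-0.144},{"fingers":-0.1,"tx":0,"ty":0,"tz":0,"wx":0,"wy":0,"wz":-0.144},{"fingers":-0.1,"tx":0,"ty":0,"tz":0,"wx":0,"wy":0,"wz":-0.144},{"fingers":-0.1,"tx":0,"ty":0,"tz":0,"wx":0,"wy":0,"wz":-0.144},{"fingers":-0.1,"tx":0,"ty":0,"tz":0,"wx":0,"wy":0,"wz":-0.144},{"fingers":-0.1,"tx":0,"ty":0,"tz":0,"wx":0,"wy":0,"wz":-0.144},{"fingers":-0.1,"tx":0,"ty":0,"tz":0,"wx":0,"wy":0,"wz":-0.144},{"fingers":-0.1,"tx":0,"ty":0,"tz":0,"wx":0,"wy":0,"wz":-0.144},{"fingers":-0.1,"tx":0,"ty":0,"tz":0,"wx":0,"wy":0,"wz":-0.142},{"fingers":-0.1,"tx":1,"ty":0.9,"tz":0,"wx":0,"wy":0,"wz":0},{"fingers":-0.1,"tx":1,"ty":0.9,"tz":0,"wx":0,"wy":0,"wz":0},{"fingers":-0.1,"tx":1,"ty":0.9,"tz":0,"wx":0,"wy":0,"wz":0},{"fingers":-0.1,"tx":1,"ty":0.9,"tz":0,"wx":0,"wy":0,"wz":0},{"fingers":-0.1,"tx":1,"ty":0.9,"tz":0,"wx":0,"wy":0,"wz":0},{"fingers":-0.1,"tx":1,"ty":0.9,"tz":0,"wx":0,"wy":0,"wz":0},{"fingers":-0.1,"tx":1,"ty":0.9,"tz":0,"wx":0,"wy":0,"wz":0},{"fingers":-0.1,"tx":1,"ty":0.9,"tz":0,"wx":0,"wy":0,"wz":0},{"fingers":-0.1,"tx":1,"ty":0.9,"tz":0,"wx":0,"wy":0,"wz":0},{"fingers":-0.1,"tx":1,"ty":0.9,"tz":0,"wx":0,"wy":0,"wz":0}]' 30
```

```text
t: 2.0
eef_pos: [382.7, -301.8, 231.0]
eef_rot: [[0.0, 1.0, -0.0], [1.0, -0.0, 0.0], [0.0, -0.0, -1.0]]
contact_force: [0.4, 0.2, -0.8]
opening: 46.4
gripper_force: 0.0
```

```bash
python3 -m handwheel '[{"fingers":-0.1,"tx":1,"ty":0.093,"tz":0,"wx":0,"wy":0,"wz":0},{"fingers":-0.1,"tx":1,"ty":0.093,"tz":0,"wx":0,"wy":0,"wz":0},{"fingers":-0.1,"tx":1,"ty":0.093,"tz":0,"wx":0,"wy":0,"wz":0},{"fingers":-0.1,"tx":1,"ty":0.093,"tz":0,"wx":0,"wy":0,"wz":0},{"fingers":-0.1,"tx":1,"ty":0.093,"tz":0,"wx":0,"wy":0,"wz":0},{"fingers":-0.1,"tx":1,"ty":0.093,"tz":0,"wx":0,"wy":0,"wz":0},{"fingers":-0.1,"tx":1,"ty":0.093,"tz":0,"wx":0,"wy":0,"wz":0},{"fingers":-0.1,"tx":1,"ty":0.093,"tz":0,"wx":0,"wy":0,"wz":0},{"fingers":-0.1,"tx":1,"ty":0.093,"tz":0,"wx":0,"wy":0,"wz":0},{"fingers":-0.1,"tx":1,"ty":0.093,"tz":0,"wx":0,"wy":0,"wz":0},{"fingers":-0.1,"tx":1,"ty":0.093,"tz":0,"wx":0,"wy":0,"wz":0},{"fingers":-0.1,"tx":1,"ty":0.093,"tz":0,"wx":0,"wy":0,"wz":0},{"fingers":-0.1,"tx":1,"ty":0.093,"tz":0,"wx":0,"wy":0,"wz":0},{"fingers":-0.1,"tx":1,"ty":0.093,"tz":0,"wx":0,"wy":0,"wz":0},{"fingers":-0.1,"tx":1,"ty":0.093,"tz":0,"wx":0,"wy":0,"wz":0},{"fingers":-0.1,"tx":1,"ty":0.093,"tz":0,"wx":0,"wy":0,"wz":0},{"fingers":-0.1,"tx":1,"ty":0.093,"tz":0,"wx":0,"wy":0,"wz":0},{"fingers":-0.1,"tx":1,"ty":0.093,"tz":0,"wx":0,"wy":0,"wz":0},{"fingers":-0.1,"tx":1,"ty":0.093,"tz":0,"wx":0,"wy":0,"wz":0},{"fingers":-0.1,"tx":0.5,"ty":0,"tz":0,"wx":0,"wy":0,"wz":0}]' 30
python3 - <<'E'
from h import *
p,d,K,k1,T=grab('wrist'); cv2.imwrite('pics/w1.png',p[:,:,::-1])
P=cloud(d,K,k1,T); g=(d>0)&(abs(P[...,0]-429)<35)&(abs(P[...,1]-261)<35)
for lo,hi in((70,80),(22,34)):
    q=P[g&(P[...,2]>lo)&(P[...,2]<hi)]; print(len(q),((q.min(0)+q.max(0))/2).round(1),np.ptp(q,axis=0).round(1),np.median(q,0).round(1))
q=P[(d>0)&(P[...,2]>100)&(P[...,2]<180)&(P[...,0]>360)&(P[...,0]<480)]
for h in(105,115,120,125,135):
    r=q[q[:,2]>h]; print(h,r[r[:,0].argmax()].round(1) if len(r) else None)
E
```

```text
t: 4.0
eef_pos: [426.3, 185.9, 230.9]
eef_rot: [[-0.002, 1.0, -0.0], [1.0, 0.002, -0.0], [-0.0, -0.0, -1.0]]
contact_force: [0.4, -0.8, 0.2]
opening: 46.9
gripper_force: 0.0
565 [427.8 261.9  76.4] [23.4 23.3  4.3] [427.8 261.7  76.4]
649 [428.1 261.8  31.1] [39.3 39.7  5.1] [427.1 263.1  31.3]
105 [391.2  90.8 105.4]
115 [389.5  90.7 115.4]
120 [387.4  89.7 122. ]
125 [386.   89.9 125.4]
135 [377.3 203.8 135.3]
```

View pics/w1.png

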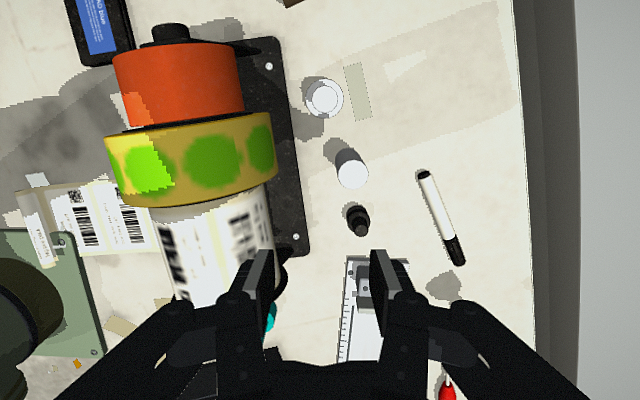

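Wrist view: shaft at (324,97), pin (351,168), connector (357,220), tape roll to the left; shaft ≈ (428.2, 261.6), agreeing with the top view.

```bash
python3 -m handwheel '[{"fingers":-0.1,"tx":1,"ty":0.03,"tz":0,"wx":0,"wy":0,"wz":0},{"fingers":-0.1,"tx":1,"ty":0.03,"tz":0,"wx":0,"wy":0,"wz":0},{"fingers":-0.1,"tx":1,"ty":0.02,"tz":0,"wx":0,"wy":0,"wz":0},{"fingers":-0.1,"tx":0,"ty":0,"tz":1,"wx":0,"wy":0,"wz":0},{"fingers":-0.1,"tx":0,"ty":0,"tz":1,"wx":0,"wy":0,"wz":0},{"fingers":-0.1,"tx":0,"ty":0,"tz":1,"wx":0,"wy":0,"wz":0},{"fingers":-0.1,"tx":0,"ty":0,"tz":1,"wx":0,"wy":0,"wz":0},{"fingers":-0.1,"tx":0,"ty":0,"tz":0.8,"wx":0,"wy":0,"wz":0},{"fingers":-0.1,"tx":0,"ty":0,"tz":0,"wx":0,"wy":0,"wz":0},{"fingers":-0.1,"tx":0,"ty":0,"tz":0,"wx":0,"wy":0,"wz":0}]' 30
```

```text
t: 5.05
eef_pos: [428.5, 258.8, 111.5]
eef_rot: [[0.0, 1.0, -0.0], [1.0, -0.0, -0.001], [-0.001, -0.0, -1.0]]
contact_force: [-0.2, -0.6, 0.5]
opening: 47.0
gripper_force: 0.0
```

```bash
python3 -m handwheel '[{"fingers":-0.1,"tx":0.11,"ty":0,"tz":0.4,"wx":0,"wy":0,"wz":0},{"fingers":-0.1,"tx":0,"ty":0,"tz":0.4,"wx":0,"wy":0,"wz":0},{"fingers":-0.1,"tx":0,"ty":0,"tz":0.4,"wx":0,"wy":0,"wz":0},{"fingers":-0.1,"tx":0,"ty":0,"tz":0.4,"wx":0,"wy":0,"wz":0},{"fingers":-0.1,"tx":0,"ty":0,"tz":0.4,"wx":0,"wy":0,"wz":0},{"fingers":-0.1,"tx":0,"ty":0,"tz":0.3,"wx":0,"wy":0,"wz":0},{"fingers":-0.1,"tx":0,"ty":0,"tz":0.3,"wx":0,"wy":0,"wz":0},{"fingers":-0.1,"tx":0,"ty":0,"tz":0,"wx":0,"wy":0,"wz":0},{"fingers":-0.1,"tx":0,"ty":0,"tz":0,"wx":0,"wy":0,"wz":0}]' 30
```

```text
t: 5.95
eef_pos: [432.0, 264.3, 46.1]
eef_rot: [[0.0, 1.0, 0.008], [1.0, -0.001, 0.005], [0.005, 0.008, -1.0]]
contact_force: [8.6, 4.9, -5.8]
opening: 46.9
gripper_force: 0.0
```

```bash
python3 - <<'E'
from h import *
p,d,K,k1,T=grab('wrist'); p2,d2,K2,k2,T2=grab('side')
cv2.imwrite('pics/w2.png',np.hstack([cv2.resize(p,(400,250)),cv2.resize(p2[200:400,180:430],(400,320))[:250]])[:,:,::-1])
cv2.imwrite('pics/s2.png',cv2.resize(p2[190:390,200:440],(720,600),interpolation=cv2.INTER_CUBIC)[:,:,::-1])
s=manip.get_state(); print(s['eef_pos'],s['contact_force'],s['torque'],s['joint_positions'])
E
```

```text
[432.02943672 264.31685099  46.16874698] [ 7.87287665  5.01192841 -6.20623374] [ 0.68801948 -1.22808731 -0.19996532] [5.26316145e-01 4.06786993e-01 1.97381702e+00 6.67808665e-05
 7.52009878e-01 5.26754881e-01]
```

View pics/s2.png

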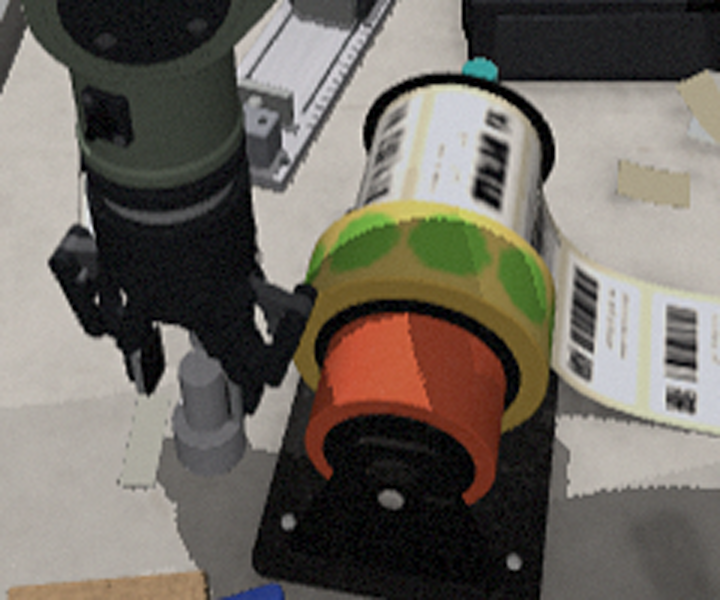

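View pics/w2.png

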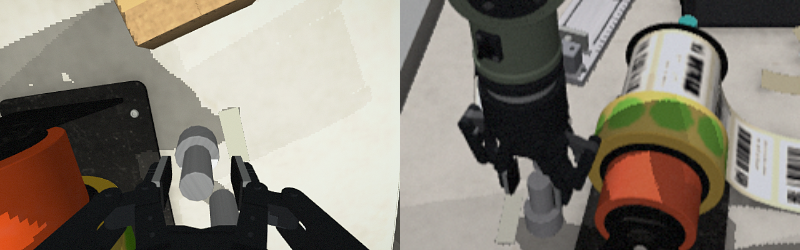

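The side crop shows the outer finger knuckle lightly touching the yellow tape roll (310,290) with about 8 N; the shaft stands between the pads. Closing draws the knuckle inward and relieves this, so I close here.

```bash
python3 -m handwheel '[{"fingers":0.05,"tx":0,"ty":0,"tz":0,"wx":0,"wy":0,"wz":0},{"fingers":0.15,"tx":0,"ty":0,"tz":0,"wx":0,"wy":0,"wz":0},{"fingers":0.25,"tx":0,"ty":0,"tz":0,"wx":0,"wy":0,"wz":0},{"fingers":0.3,"tx":0,"ty":0,"tz":0,"wx":0,"wy":0,"wz":0},{"fingers":0.3,"tx":0,"ty":0,"tz":0,"wx":0,"wy":0,"wz":0}]' 40
```

```text
t: 6.55
eef_pos: [429.8, 264.0, 46.1]
eef_rot: [[0.002, 1.0, 0.003], [1.0, -0.002, 0.003], [0.003, 0.003, -1.0]]
contact_force: [2.5, 7.2, -0.9]
opening: 29.8
gripper_force: 0.0
```

```bash
python3 -m handwheel '[{"fingers":0.4,"tx":0,"ty":0,"tz":0,"wx":0,"wy":0,"wz":0},{"fingers":0.5,"tx":0,"ty":0,"tz":0,"wx":0,"wy":0,"wz":0},{"fingers":0.7,"tx":0,"ty":0,"tz":0,"wx":0,"wy":0,"wz":0},{"fingers":1,"tx":0,"ty":0,"tz":0,"wx":0,"wy":0,"wz":0},{"fingers":1,"tx":0,"ty":0,"tz":0,"wx":0,"wy":0,"wz":0},{"fingers":1,"tx":0,"ty":0,"tz":0,"wx":0,"wy":0,"wz":0}]' 40
```

```text
t: 7.15
eef_pos: [429.4, 263.7, 46.1]
eef_rot: [[0.001, 1.0, 0.002], [1.0, -0.001, 0.003], [0.003, 0.002, -1.0]]
contact_force: [0.7, 5.5, -0.3]
opening: 23.1
gripper_force: 40.0
```

```bash
python3 -m handwheel '[{"fingers":1,"tx":0.05,"ty":0.1,"tz":-0.3,"wx":0,"wy":0,"wz":0},{"fingers":1,"tx":0,"ty":0.1,"tz":-0.6,"wx":0,"wy":0,"wz":0},{"fingers":1,"tx":0,"ty":0,"tz":-0.8,"wx":0,"wy":0,"wz":0},{"fingers":1,"tx":0,"ty":0,"tz":-0.8,"wx":0,"wy":0,"wz":0},{"fingers":1,"tx":0,"ty":0,"tz":-0.8,"wx":0,"wy":0,"wz":0},{"fingers":1,"tx":0,"ty":0,"tz":-0.8,"wx":0,"wy":0,"wz":0},{"fingers":1,"tx":0,"ty":0,"tz":-0.8,"wx":0,"wy":0,"wz":0},{"fingers":1,"tx":0,"ty":0,"tz":-0.5,"wx":0,"wy":0,"wz":0},{"fingers":1,"tx":0,"ty":0,"tz":0,"wx":0,"wy":0,"wz":0},{"fingers":1,"tx":0,"ty":0,"tz":0,"wx":0,"wy":0,"wz":0}]' 40
python3 - <<'E'
from h import *
p,d,K,k1,T=grab('wrist'); s=manip.get_state(); cv2.imwrite('pics/w3.png',p[:,:,::-1])
p2=grab('side')[0]
cv2.imwrite('pics/s3.png',np.hstack([cv2.resize(p,(400,250)),cv2.resize(p2[150:400,180:430],(250,250))])[:,:,::-1])
E
```

```text
t: 8.15
eef_pos: [432.7, 262.9, 180.4]
eef_rot: [[-0.0, 1.0, -0.002], [1.0, 0.0, -0.001], [-0.001, -0.002, -1.0]]
contact_force: [0.3, -0.0, -1.6]
opening: 22.9
gripper_force: 40.5
```

View pics/s3.png

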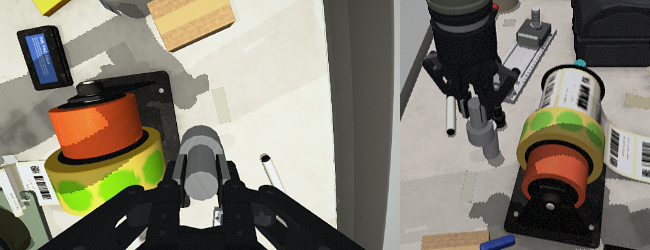

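```bash
python3 -m handwheel '[{"fingers":1,"tx":-0.6,"ty":0,"tz":0,"wx":0,"wy":0,"wz":0},{"fingers":1,"tx":-0.8,"ty":0,"tz":0,"wx":0,"wy":0,"wz":0},{"fingers":1,"tx":-0.8,"ty":0.2,"tz":0,"wx":0,"wy":0,"wz":0},{"fingers":1,"tx":-0.8,"ty":0.2,"tz":0,"wx":0,"wy":0,"wz":0},{"fingers":1,"tx":-0.8,"ty":0.2,"tz":0,"wx":0,"wy":0,"wz":0},{"fingers":1,"tx":-0.8,"ty":0.2,"tz":0,"wx":0,"wy":0,"wz":0},{"fingers":1,"tx":-0.8,"ty":0.2,"tz":0,"wx":0,"wy":0,"wz":0},{"fingers":1,"tx":-0.8,"ty":0.2,"tz":0,"wx":0,"wy":0,"wz":0},{"fingers":1,"tx":-0.8,"ty":0.3,"tz":0,"wx":0,"wy":0,"wz":0},{"fingers":1,"tx":-0.8,"ty":0.3,"tz":0,"wx":0,"wy":0,"wz":0},{"fingers":1,"tx":-0.8,"ty":0.3,"tz":0,"wx":0,"wy":0,"wz":0},{"fingers":1,"tx":-0.8,"ty":0.3,"tz":0,"wx":0,"wy":0,"wz":0},{"fingers":1,"tx":-0.8,"ty":0.1,"tz":0,"wx":0,"wy":0,"wz":0},{"fingers":1,"tx":-0.8,"ty":0,"tz":0,"wx":0,"wy":0,"wz":0},{"fingers":1,"tx":-0.4,"ty":0,"tz":0,"wx":0,"wy":0,"wz":0},{"fingers":1,"tx":0,"ty":0,"tz":0,"wx":0,"wy":0,"wz":0},{"fingers":1,"tx":0,"ty":0,"tz":0,"wx":0,"wy":0,"wz":0}]' 40
python3 - <<'E'
from h import *
for n in('wrist','top'):
    s=manip.get_state(); p,d,K,k1,T=grab(n); P=cloud(d,K,k1,T)-s['eef_pos']
    g=(d>0)&(np.hypot(P[...,0],P[...,1])<45)
    for lo,hi in((-50,-12),(-30,5),(5,30)):
        q=P[g&(P[...,2]>lo)&(P[...,2]<hi)]
        if len(q): print(n,lo,len(q),q.min(0).round(1),q.max(0).round(1))
    A=P+s['eef_pos']
    q=A[(d>0)&(A[...,2]>43)&(A[...,2]<48)&(abs(A[...,0]-497)<45)&(A[...,1]<90)&(A[...,1]>10)]
    print('housing',len(q),q.min(0).round(1) if len(q) else '',q.max(0).round(1) if len(q) else '')
    if n=='wrist': cv2.imwrite('pics/w4.png',p[:,:,::-1])
E
```

```text
t: 9.95
eef_pos: [495.4, -21.5, 181.0]
eef_rot: [[0.001, 1.0, -0.001], [1.0, -0.001, 0.0], [0.0, -0.001, -1.0]]
contact_force: [0.1, -0.2, -1.6]
opening: 23.1
gripper_force: 40.4
wrist -50 2225 [-20.9  -5.7 -43.7] [ 18.6  18.6 -12. ]
wrist -30 2445 [-20.8  -5.7 -30. ] [18.6 18.6  5. ]
wrist 5 3600 [-25.7 -13.6   5. ] [24.7 10.9 30. ]
housing 2182 [469.5  10.4  43. ] [525.8  58.6  48. ]
housing 0
```

View pics/w4.png

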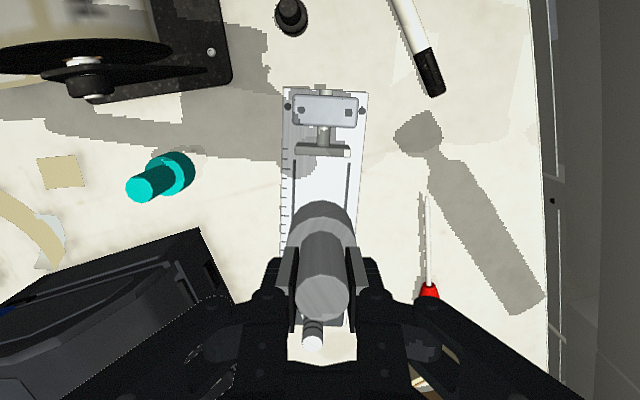

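Wrist view: the shaft is held upright over the bed; anvil face plate at about (323,155), housing (325,112), post below at (312,335). Checking the anvil face position.

```bash
python3 - <<'E'
from h import *
p,d,K,k1,T=grab('wrist'); A=cloud(d,K,k1,T)
q=A[(d>0)&(A[...,2]>39)&(A[...,2]<46)&(abs(A[...,0]-497)<45)&(A[...,1]<25)&(A[...,1]>-10)]
r=cv2.minAreaRect(q[:,:2].astype(np.float32)); print(len(q),q.min(0),q.max(0),cv2.boxPoints(r))
b=A[(d>0)&(A[...,2]>9)&(A[...,2]<16)&(abs(A[...,0]-497)<60)&(A[...,1]<70)&(A[...,1]>-10)]
for y in(5,20,30,55):
    c=b[abs(b[:,1]-y)<3]; print(y,c[:,0].min().round(1),c[:,0].max().round(1)) if len(c) else 0
E
```

```text
529 [470.49712092   5.15599744  39.14084207] [520.30957115  15.69088224  45.43928305] [[470.2591      7.7345424]
 [520.0849      4.982759 ]
 [520.53235    13.08424  ]
 [470.70654    15.836023 ]]
5 455.0 535.0
20 456.6 536.2
30 457.0 536.8
55 457.7 537.8
```

```bash
python3 -m handwheel '[{"fingers":1,"tx":0.12,"ty":0,"tz":0.5,"wx":0,"wy":0,"wz":0},{"fingers":1,"tx":0,"ty":0,"tz":0.8,"wx":0,"wy":0,"wz":0},{"fingers":1,"tx":0,"ty":0,"tz":0.8,"wx":0,"wy":0,"wz":0},{"fingers":1,"tx":0,"ty":0,"tz":0.8,"wx":0,"wy":0,"wz":0},{"fingers":1,"tx":0,"ty":0,"tz":0.7,"wx":0,"wy":0,"wz":0},{"fingers":1,"tx":0,"ty":0,"tz":0.5,"wx":0,"wy":0,"wz":0},{"fingers":1,"tx":0,"ty":0,"tz":0.3,"wx":0,"wy":0,"wz":0},{"fingers":1,"tx":0,"ty":0,"tz":0.2,"wx":0,"wy":0,"wz":0},{"fingers":1,"tx":0,"ty":0,"tz":0.08,"wx":0,"wy":0,"wz":0},{"fingers":1,"tx":0,"ty":0,"tz":0.08,"wx":0,"wy":0,"wz":0},{"fingers":1,"tx":0,"ty":0,"tz":0,"wx":0,"wy":0,"wz":0},{"fingers":1,"tx":0,"ty":0,"tz":0,"wx":0,"wy":0,"wz":0}]' 40
```

```text
t: 11.3
eef_pos: [496.1, -18.7, 62.7]
eef_rot: [[0.0, 1.0, 0.001], [1.0, -0.0, -0.0], [-0.0, 0.001, -1.0]]
contact_force: [0.0, -0.4, -1.0]
opening: 22.6
gripper_force: 40.5
```

```bash
python3 -m handwheel '[{"fingers":1,"tx":0,"ty":0,"tz":0.05,"wx":0,"wy":0,"wz":0},{"fingers":1,"tx":0,"ty":0,"tz":0.05,"wx":0,"wy":0,"wz":0},{"fingers":1,"tx":0,"ty":0,"tz":0.05,"wx":0,"wy":0,"wz":0},{"fingers":1,"tx":0,"ty":0,"tz":0,"wx":0,"wy":0,"wz":0},{"fingers":1,"tx":0,"ty":0,"tz":0,"wx":0,"wy":0,"wz":0}]' 40
```

```text
t: 11.8
eef_pos: [495.8, -18.7, 58.5]
eef_rot: [[0.0, 1.0, -0.0], [1.0, -0.0, -0.0], [-0.0, -0.0, -1.0]]
contact_force: [0.5, -0.3, -1.3]
opening: 22.6
gripper_force: 40.5
```

```bash
python3 -m handwheel '[{"fingers":1,"tx":0,"ty":0,"tz":0.04,"wx":0,"wy":0,"wz":0},{"fingers":1,"tx":0,"ty":0,"tz":0.03,"wx":0,"wy":0,"wz":0},{"fingers":1,"tx":0,"ty":0,"tz":0,"wx":0,"wy":0,"wz":0}]' 40
```

```text
t: 12.1
eef_pos: [495.9, -18.7, 58.1]
eef_rot: [[-0.0, 1.0, 0.001], [1.0, 0.0, -0.0], [-0.0, 0.001, -1.0]]
contact_force: [-3.0, -0.7, 8.9]
opening: 22.7
gripper_force: 41.6
```

```bash
python3 -m handwheel '[{"fingers":0.3,"tx":0,"ty":0,"tz":-0.02,"wx":0,"wy":0,"wz":0},{"fingers":0.1,"tx":0,"ty":0,"tz":0,"wx":0,"wy":0,"wz":0},{"fingers":-0.1,"tx":0,"ty":0,"tz":0,"wx":0,"wy":0,"wz":0},{"fingers":-0.1,"tx":0,"ty":0,"tz":0,"wx":0,"wy":0,"wz":0},{"fingers":-0.1,"tx":0,"ty":0,"tz":0,"wx":0,"wy":0,"wz":0},{"fingers":-0.1,"tx":0,"ty":0,"tz":-0.4,"wx":0,"wy":0,"wz":0},{"fingers":-0.1,"tx":0,"ty":0,"tz":-0.8,"wx":0,"wy":0,"wz":0},{"fingers":-0.1,"tx":0,"ty":0,"tz":-1,"wx":0,"wy":0,"wz":0},{"fingers":-0.1,"tx":0,"ty":0,"tz":-1,"wx":0,"wy":0,"wz":0},{"fingers":-0.1,"tx":-0.5,"ty":0,"tz":-1,"wx":0,"wy":0,"wz":0},{"fingers":-0.1,"tx":-1,"ty":0,"tz":-0.8,"wx":0,"wy":0,"wz":0},{"fingers":-0.1,"tx":-1,"ty":0,"tz":0,"wx":0,"wy":0,"wz":0},{"fingers":-0.1,"tx":-1,"ty":0,"tz":0,"wx":0,"wy":0,"wz":0},{"fingers":-0.1,"tx":-1,"ty":-0.2,"tz":0,"wx":0,"wy":0,"wz":0},{"fingers":-0.1,"tx":-1,"ty":-0.2,"tz":0,"wx":0,"wy":0,"wz":0},{"fingers":-0.1,"tx":0,"ty":0,"tz":0,"wx":0,"wy":0,"wz":0},{"fingers":-0.1,"tx":0,"ty":0,"tz":0,"wx":0,"wy":0,"wz":0}]' 40
cat > m.py <<'E'
from h import *
import sys
def rows(A,d,name,x0,x1,y0,y1,z0,z1):
    q=A[(d>0)&(A[...,0]>x0)&(A[...,0]<x1)&(A[...,1]>y0)&(A[...,1]<y1)&(A[...,2]>z0)&(A[...,2]<z1)]
    if len(q)>5: print(name,len(q),'min',q.min(0).round(1),'max',q.max(0).round(1),'mid',((q.min(0)+q.max(0))/2).round(1))
    else: print(name,len(q))
for n in sys.argv[1].split(','):
    p,d,K,k1,T=grab(n); A=cloud(d,K,k1,T); cv2.imwrite(f'pics/{sys.argv[2]}_{n}.png',p[:,:,::-1]); print(n)
    rows(A,d,'shaft top',470,520,-55,20,80,92)
    rows(A,d,'shaft wide top',470,520,-55,3,36,46)
    rows(A,d,'post top',460,515,-185,-60,82,92)
    rows(A,d,'anvil plate',465,530,3,16,38,47)
    rows(A,d,'housing',465,530,25,64,42,50)
    rows(A,d,'pin',430,485,150,215,65,85)
E
python3 m.py top,wrist a
```

```text
t: 13.8
eef_pos: [485.7, -156.2, 182.8]
eef_rot: [[0.001, 1.0, 0.0], [1.0, -0.001, 0.0], [0.0, 0.0, -1.0]]
contact_force: [0.2, 0.9, 0.1]
opening: 47.3
gripper_force: 0.0
top
shaft top 109 min [484.3 -31.3  80.9] max [509.1  -9.9  90.3] mid [496.7 -20.6  85.6]
shaft wide top 134 min [476.6 -39.6  36.8] max [514.9  -1.9  45.7] mid [495.8 -20.8  41.3]
post top 25 min [ 479.5 -159.3   82.3] max [ 495.8 -150.3   90.4] mid [ 487.7 -154.8   86.3]
anvil plate 85 min [472.4   5.4  38.2] max [521.9  14.8  45.9] mid [497.1  10.1  42. ]
housing 305 min [471.   31.1  42. ] max [526.6  58.6  50. ] mid [498.8  44.8  46. ]
pin 178 min [442.2 177.   66.3] max [470.5 205.6  79.5] mid [456.4 191.3  72.9]
wrist
shaft top 917 min [483.  -33.1  80.1] max [506.5 -15.6  90.2] mid [494.7 -24.3  85.2]
shaft wide top 943 min [475.3 -40.8  36. ] max [514.7  -5.   45.8] mid [495.  -22.9  40.9]
post top 488 min [ 476.1 -169.8   82.1] max [ 495.3 -150.5   90.2] mid [ 485.7 -160.2   86.1]
anvil plate 0
housing 0
pin 0
```

View pics/a_wrist.png

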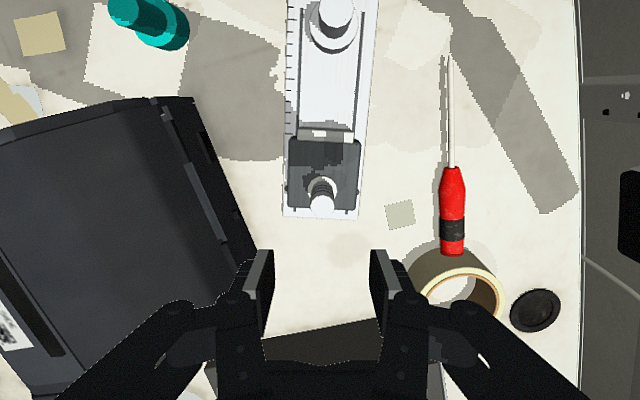

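Wrist view: shaft standing on the bed (335,20), post top (322,204) on dark carriage, printer to the left with its right edge from (190,100) to (260,265). Checking printer clearance for the post grasp.

```bash
python3 - <<'E'
from h import *
f=np.load('top.npz'); Q=cloud(f['d'],f['K'],float(f['k1']),f['T'])[f['d']>0].reshape(-1,3)
g=np.load('side.npz'); Q=np.vstack([Q,cloud(g['d'],g['K'],float(g['k1']),g['T'])[g['d']>0].reshape(-1,3)])
for y in range(-250,20,15):
    q=Q[(abs(Q[:,1]-y)<8)&(Q[:,0]<475)&(Q[:,0]>250)]
    print(y,[(h,int(q[q[:,2]>h][:,0].max())) if (q[:,2]>h).any() else None for h in(50,80,110,130,150)], [int(q.min()) if len(q:=Q[(abs(Q[:,1]-y)<8)&(Q[:,0]>525)&(Q[:,0]<700)&(Q[:,2]>h)][:,0]) else None for h in (50,110)])
E
```

```text
-250 [(50, 414), (80, 414), (110, 410), (130, 406), (150, 387)] [597, 660]
-235 [(50, 416), (80, 416), (110, 412), (130, 404), (150, 382)] [612, 656]
-220 [(50, 418), (80, 418), (110, 408), (130, 395), (150, 374)] [651, 651]
-205 [(50, 415), (80, 415), (110, 403), (130, 392), (150, 372)] [647, 647]
-190 [(50, 410), (80, 410), (110, 397), (130, 386), (150, 366)] [643, 643]
-175 [(50, 398), (80, 398), (110, 392), (130, 382), (150, 360)] [639, 639]
-160 [(50, 393), (80, 393), (110, 388), (130, 375), (150, 356)] [636, 636]
-145 [(50, 388), (80, 388), (110, 383), (130, 372), (150, 351)] [631, 631]
-130 [(50, 386), (80, 386), (110, 378), (130, 367), (150, 347)] [627, 627]
-115 [(50, 386), (80, 386), (110, 373), (130, 361), (150, 341)] [623, 623]
-100 [(50, 380), (80, 380), (110, 367), (130, 356), (150, 336)] [619, 619]
-85 [(50, 375), (80, 375), (110, 363), (130, 354), (150, 333)] [615, 615]
-70 [(50, 364), (80, 364), (110, 357), (130, 346), None] [611, 611]
-55 [None, None, None, None, None] [607, 607]
-40 [None, None, None, None, None] [603, 603]
-25 [(50, 354), None, None, None, None] [600, 600]
-10 [(50, 357), None, None, None, None] [595, 595]
5 [None, None, None, None, None] [591, 591]
```

```bash
python3 -m handwheel '[{"fingers":-0.1,"tx":-0.15,"ty":0,"tz":0.5,"wx":0,"wy":0,"wz":0},{"fingers":-0.1,"tx":0,"ty":0,"tz":0.9,"wx":0,"wy":0,"wz":0},{"fingers":-0.1,"tx":0,"ty":0,"tz":0.9,"wx":0,"wy":0,"wz":0},{"fingers":-0.1,"tx":0,"ty":0,"tz":0.9,"wx":0,"wy":0,"wz":0},{"fingers":-0.1,"tx":0,"ty":0,"tz":0.9,"wx":0,"wy":0,"wz":0},{"fingers":-0.1,"tx":0,"ty":0,"tz":0.7,"wx":0,"wy":0,"wz":0},{"fingers":-0.1,"tx":0,"ty":0,"tz":0.4,"wx":0,"wy":0,"wz":0},{"fingers":-0.1,"tx":0,"ty":0,"tz":0,"wx":0,"wy":0,"wz":0},{"fingers":-0.1,"tx":0,"ty":0,"tz":0,"wx":0,"wy":0,"wz":0}]' 40
```

```text
t: 14.8
eef_pos: [486.2, -159.8, 52.5]
eef_rot: [[-0.0, 1.0, 0.0], [1.0, 0.0, -0.0], [-0.0, 0.0, -1.0]]
contact_force: [-0.3, 0.5, 0.7]
opening: 47.3
gripper_force: 0.0
```

```bash
python3 -m handwheel '[{"fingers":0.2,"tx":0,"ty":0,"tz":0,"wx":0,"wy":0,"wz":0},{"fingers":0.5,"tx":0,"ty":0,"tz":0,"wx":0,"wy":0,"wz":0},{"fingers":1,"tx":0,"ty":0,"tz":0,"wx":0,"wy":0,"wz":0},{"fingers":1,"tx":0,"ty":0,"tz":0,"wx":0,"wy":0,"wz":0},{"fingers":1,"tx":0,"ty":0,"tz":0,"wx":0,"wy":0,"wz":0},{"fingers":1,"tx":0,"ty":0,"tz":0,"wx":0,"wy":0,"wz":0}]' 60

```

```text
t: 15.4
eef_pos: [486.2, -160.1, 53.3]
eef_rot: [[-0.0, 1.0, 0.001], [1.0, 0.0, -0.001], [-0.001, 0.001, -1.0]]
contact_force: [-1.1, 0.6, 5.6]
opening: 18.5
gripper_force: 58.4
```

```bash
python3 -m handwheel '[{"fingers":1,"tx":0.15,"ty":0.009,"tz":0,"wx":0,"wy":0,"wz":0},{"fingers":1,"tx":0.25,"ty":0.0145,"tz":0,"wx":0,"wy":0,"wz":0},{"fingers":1,"tx":0.25,"ty":0.0145,"tz":0,"wx":0,"wy":0,"wz":0},{"fingers":1,"tx":0.25,"ty":0.0145,"tz":0,"wx":0,"wy":0,"wz":0},{"fingers":1,"tx":0.25,"ty":0.0145,"tz":0,"wx":0,"wy":0,"wz":0},{"fingers":1,"tx":0.25,"ty":0.0145,"tz":0,"wx":0,"wy":0,"wz":0},{"fingers":1,"tx":0.25,"ty":0.0145,"tz":0,"wx":0,"wy":0,"wz":0},{"fingers":1,"tx":0.2,"ty":0.0115,"tz":0,"wx":0,"wy":0,"wz":0},{"fingers":1,"tx":0,"ty":0,"tz":0,"wx":0,"wy":0,"wz":0},{"fingers":1,"tx":0,"ty":0,"tz":0,"wx":0,"wy":0,"wz":0}]' 60
python3 m.py top,wrist b
```

```text
t: 16.4
eef_pos: [488.8, -114.5, 53.3]
eef_rot: [[-0.001, 1.0, 0.001], [1.0, 0.001, -0.002], [-0.002, 0.001, -1.0]]
contact_force: [-1.2, -2.7, 6.0]
opening: 18.3
gripper_force: 58.6
top
shaft top 106 min [485.1 -31.3  81.5] max [508.1 -10.   92. ] mid [496.6 -20.7  86.7]
shaft wide top 136 min [476.1 -39.4  36.7] max [514.8  -2.   45.8] mid [495.4 -20.7  41.3]
post top 0
anvil plate 88 min [472.5   5.5  39.3] max [521.9  14.8  44.8] mid [497.2  10.1  42.1]
housing 308 min [471.1  31.   42.1] max [527.   58.6  48.6] mid [499.   44.8  45.3]
pin 177 min [442.8 177.4  66.4] max [470.5 205.5  80.5] mid [456.7 191.5  73.4]
wrist
shaft top 4624 min [482.9 -32.6  80.1] max [506.6  -8.7  90.7] mid [494.7 -20.7  85.4]
shaft wide top 2167 min [474.9 -40.6  40.4] max [514.6  -3.3  45.6] mid [494.8 -22.   43. ]
post top 2851 min [ 465.3 -127.3   82. ] max [ 511.2 -103.4   92. ] mid [ 488.3 -115.3   87. ]
anvil plate 44 min [509.    4.4  38. ] max [520.    5.3  42.1] mid [514.5   4.8  40.1]
housing 0
pin 0
```

```bash
python3 -m handwheel '[{"fingers":1,"tx":0.12,"ty":0.007,"tz":0,"wx":0,"wy":0,"wz":0},{"fingers":1,"tx":0.12,"ty":0.007,"tz":0,"wx":0,"wy":0,"wz":0},{"fingers":1,"tx":0.12,"ty":0.007,"tz":0,"wx":0,"wy":0,"wz":0},{"fingers":1,"tx":0.12,"ty":0.007,"tz":0,"wx":0,"wy":0,"wz":0},{"fingers":1,"tx":0.12,"ty":0.007,"tz":0,"wx":0,"wy":0,"wz":0},{"fingers":1,"tx":0.12,"ty":0.007,"tz":0,"wx":0,"wy":0,"wz":0},{"fingers":1,"tx":0.12,"ty":0.007,"tz":0,"wx":0,"wy":0,"wz":0},{"fingers":1,"tx":0,"ty":0,"tz":0,"wx":0,"wy":0,"wz":0}]' 60
python3 m.py top,wrist c
```

```text
t: 17.3
eef_pos: [490.0, -93.9, 53.3]
eef_rot: [[-0.001, 1.0, 0.001], [1.0, 0.001, -0.003], [-0.003, 0.001, -1.0]]
contact_force: [-2.7, -4.6, 5.9]
opening: 18.6
gripper_force: 58.6
top
shaft top 109 min [484.3 -30.8  80.6] max [507.9  -8.1  90.4] mid [496.1 -19.5  85.5]
shaft wide top 249 min [470.5 -54.6  36.1] max [ 5.198e+02 -3.000e-01  4.560e+01] mid [495.2 -27.5  40.9]
post top 0
anvil plate 87 min [472.7   5.4  38.4] max [521.7  14.8  45.9] mid [497.2  10.1  42.1]
housing 307 min [470.8  31.3  42. ] max [527.4  58.8  49.5] mid [499.1  45.   45.8]
pin 175 min [442.3 176.8  65.3] max [471.  205.6  78.8] mid [456.7 191.2  72. ]
wrist
shaft top 4003 min [483.2 -31.4  85.4] max [506.9  -7.8  90.5] mid [495.  -19.6  88. ]
shaft wide top 4873 min [470. -55.  36.] max [520.   -0.   45.7] mid [495.  -27.5  40.9]
post top 2799 min [ 466.4 -106.5   82. ] max [512.4 -82.9  92. ] mid [489.4 -94.7  87. ]
anvil plate 2274 min [470.9   4.6  38. ] max [520.7  15.9  45.6] mid [495.8  10.3  41.8]
housing 0
pin 0
```

```bash
python3 -m handwheel '[{"fingers":1,"tx":0.08,"ty":0.0046,"tz":0,"wx":0,"wy":0,"wz":0},{"fingers":1,"tx":0.08,"ty":0.0046,"tz":0,"wx":0,"wy":0,"wz":0},{"fingers":1,"tx":0,"ty":0,"tz":0,"wx":0,"wy":0,"wz":0}]' 60
python3 m.py top,wrist d
```

```text
t: 17.7
eef_pos: [490.2, -90.3, 53.3]
eef_rot: [[-0.001, 1.0, 0.001], [1.0, 0.001, -0.003], [-0.003, 0.001, -1.0]]
contact_force: [-3.2, -6.7, 6.3]
opening: 18.5
gripper_force: 58.6
top
shaft top 107 min [484.8 -26.9  81.2] max [508.8  -4.2  90.6] mid [496.8 -15.5  85.9]
shaft wide top 233 min [470.2 -47.8  36.1] max [518.2   2.4  45.9] mid [494.2 -22.7  41. ]
post top 0
anvil plate 88 min [472.6   5.4  38.1] max [521.3  14.9  46.9] mid [497.   10.2  42.5]
housing 301 min [470.8  31.   42. ] max [527.2  58.3  49.6] mid [499.   44.7  45.8]
pin 179 min [442.5 176.9  65.1] max [470.5 205.4  79.2] mid [456.5 191.2  72.1]
wrist
shaft top 4007 min [483.4 -27.8  85.3] max [507.1  -4.   90.9] mid [495.2 -15.9  88.1]
shaft wide top 5568 min [470. -55.  36.] max [520.    2.9  45.6] mid [495.  -26.   40.8]
post top 2811 min [ 466.8 -102.9   82. ] max [512.7 -79.2  92. ] mid [489.8 -91.   87. ]
anvil plate 2251 min [470.5   3.1  38.1] max [520.2  15.5  45.5] mid [495.4   9.3  41.8]
housing 0
pin 0
```

```bash
cat >> m.py <<'E'
    for nm,(a,b,y0,y1,z0,z1) in dict(plateC=(488,502,1,30,39.5,44),plateL=(474,482,1,30,39.5,44),plateR=(508,516,1,30,39.5,44)).items():
        q=A[(d>0)&(A[...,0]>a)&(A[...,0]<b)&(A[...,1]>y0)&(A[...,1]<y1)&(A[...,2]>z0)&(A[...,2]<z1)][:,1]
        if len(q)>5: print(nm,len(q),np.percentile(q,[2,50]).round(1))
E
python3 m.py top,wrist d2 | grep -E 'top$|wrist$|plate.'
python3 -m handwheel '[{"fingers":1,"tx":0.08,"ty":0.0046,"tz":0,"wx":0,"wy":0,"wz":0},{"fingers":1,"tx":0.08,"ty":0.0046,"tz":0,"wx":0,"wy":0,"wz":0},{"fingers":1,"tx":0.08,"ty":0.0046,"tz":0,"wx":0,"wy":0,"wz":0},{"fingers":1,"tx":0,"ty":0,"tz":0,"wx":0,"wy":0,"wz":0}]' 60
python3 m.py top,wrist e
```

```text
top
anvil plate 87 min [472.5   5.4  39.4] max [521.3  14.8  45.8] mid [496.9  10.1  42.6]
plateC 28 [ 1.7 10. ]
plateL 12 [ 7.9 12.2]
plateR 7 [6.5 9. ]
wrist
anvil plate 2239 min [470.6   3.1  38.1] max [520.3  15.4  45.7] mid [495.5   9.2  41.9]
plateC 717 [1.1 8.7]
plateL 321 [ 6.8 10.5]
plateR 296 [5.  8.6]
t: 18.3
eef_pos: [490.5, -84.9, 53.3]
eef_rot: [[-0.002, 1.0, 0.001], [1.0, 0.002, -0.004], [-0.004, 0.001, -1.0]]
contact_force: [-2.8, -9.6, 6.6]
opening: 18.5
gripper_force: 58.6
top
shaft top 107 min [485.6 -22.7  80.3] max [507.3   0.   90.7] mid [496.5 -11.4  85.5]
shaft wide top 182 min [470.2 -39.   36.1] max [519.6   3.   45.8] mid [494.9 -18.   41. ]
post top 0
anvil plate 98 min [472.9   3.   38. ] max [521.9  15.9  45.7] mid [497.4   9.5  41.9]
housing 304 min [470.8  31.3  42. ] max [526.9  58.6  49.8] mid [498.8  44.9  45.9]
pin 179 min [442.6 177.2  65.1] max [470.4 204.9  79.4] mid [456.5 191.1  72.3]
plateC 47 [ 1.6 10.3]
plateL 10 [10.6 14.2]
plateR 14 [ 2.5 12. ]
wrist
shaft top 4009 min [483.6 -22.1  85.8] max [507.2   1.4  90.8] mid [495.4 -10.4  88.3]
shaft wide top 5985 min [470. -55.  36.] max [520.    3.   45.5] mid [495.  -26.   40.8]
post top 2827 min [467.  -96.9  82. ] max [512.8 -73.8  92. ] mid [489.9 -85.4  87. ]
anvil plate 2507 min [470.7   3.   38. ] max [520.6  16.   45.7] mid [495.7   9.5  41.9]
housing 603 min [472.   30.6  42. ] max [524.4  33.6  47.7] mid [498.2  32.1  44.9]
pin 0
plateC 885 [ 3.  10.6]
plateL 342 [ 1.7 14. ]
plateR 367 [ 1.6 11.9]
```

```bash
python3 -m handwheel '[{"fingers":1,"tx":0.05,"ty":0.003,"tz":0,"wx":0,"wy":0,"wz":0},{"fingers":1,"tx":0.05,"ty":0.003,"tz":0,"wx":0,"wy":0,"wz":0},{"fingers":1,"tx":0.05,"ty":0.003,"tz":0,"wx":0,"wy":0,"wz":0},{"fingers":1,"tx":0,"ty":0,"tz":0,"wx":0,"wy":0,"wz":0},{"fingers":1,"tx":0,"ty":0,"tz":0,"wx":0,"wy":0,"wz":0}]' 60
python3 m.py top,wrist f | grep -E 'plate|shaft top|wrist|top$'
```

```text
t: 18.9
eef_pos: [490.7, -81.4, 53.3]
eef_rot: [[-0.002, 1.0, 0.001], [1.0, 0.002, -0.004], [-0.004, 0.001, -1.0]]
contact_force: [-3.2, -10.6, 5.0]
opening: 18.5
gripper_force: 58.6
top
shaft top 109 min [485.5 -18.6  80. ] max [507.5   4.   90.8] mid [496.5  -7.3  85.4]
anvil plate 81 min [473.4   3.2  38.3] max [521.6  15.8  44.9] mid [497.5   9.5  41.6]
plateC 41 [ 3.8 12.9]
plateL 12 [ 1.8 15.4]
plateR 17 [ 4.6 15.1]
wrist
shaft top 4007 min [483.8 -18.9  85.2] max [507.5   4.8  90.7] mid [495.6  -7.   88. ]
anvil plate 1839 min [471.   3.  38.] max [520.2  16.   45.8] mid [495.6   9.5  41.9]
plateC 890 [ 6.4 13.7]
plateL 399 [ 1.3 16.9]
plateR 402 [ 1.9 14.6]
```

```bash
python3 -m handwheel '[{"fingers":1,"tx":-0.04,"ty":-0.002,"tz":0,"wx":0,"wy":0,"wz":0},{"fingers":1,"tx":-0.04,"ty":-0.002,"tz":0,"wx":0,"wy":0,"wz":0},{"fingers":1,"tx":0,"ty":0,"tz":0,"wx":0,"wy":0,"wz":0},{"fingers":1,"tx":0,"ty":0,"tz":0,"wx":0,"wy":0,"wz":0}]' 60
```

```text
t: 19.4
eef_pos: [490.7, -81.4, 53.3]
eef_rot: [[-0.0, 1.0, 0.001], [1.0, 0.0, -0.001], [-0.001, 0.001, -1.0]]
contact_force: [-2.5, -1.8, 5.8]
opening: 18.5
gripper_force: 58.6
```

Jaw held still while the push force dropped to about 2 N. Now release and lift.

```bash
python3 -m handwheel '[{"fingers":0.4,"tx":0,"ty":0,"tz":0,"wx":0,"wy":0,"wz":0},{"fingers":0.2,"tx":0,"ty":0,"tz":0,"wx":0,"wy":0,"wz":0},{"fingers":-0.1,"tx":0,"ty":0,"tz":0,"wx":0,"wy":0,"wz":0},{"fingers":-0.1,"tx":0,"ty":0,"tz":0,"wx":0,"wy":0,"wz":0},{"fingers":-0.1,"tx":0,"ty":0,"tz":0,"wx":0,"wy":0,"wz":0},{"fingers":-0.1,"tx":0,"ty":0,"tz":-0.4,"wx":0,"wy":0,"wz":0},{"fingers":-0.1,"tx":0,"ty":0,"tz":-0.8,"wx":0,"wy":0,"wz":0},{"fingers":-0.1,"tx":0,"ty":0,"tz":-1,"wx":0,"wy":0,"wz":0},{"fingers":-0.1,"tx":0,"ty":0,"tz":-1,"wx":0,"wy":0,"wz":0},{"fingers":-0.1,"tx":0,"ty":0,"tz":-1,"wx":0,"wy":0,"wz":0},{"fingers":-0.1,"tx":-0.5,"ty":0,"tz":-1,"wx":0,"wy":0,"wz":0},{"fingers":-0.1,"tx":-1,"ty":0,"tz":-0.5,"wx":0,"wy":0,"wz":0},{"fingers":-0.1,"tx":-1,"ty":0,"tz":0,"wx":0,"wy":0,"wz":0},{"fingers":-0.1,"tx":-0.5,"ty":0,"tz":0,"wx":0,"wy":0,"wz":0},{"fingers":-0.1,"tx":0,"ty":0,"tz":0,"wx":0,"wy":0,"wz":0},{"fingers":-0.1,"tx":0,"ty":0,"tz":0,"wx":0,"wy":0,"wz":0}]' 60
python3 m.py top,wrist g
```

```text
t: 21.0
eef_pos: [490.0, -155.3, 194.5]
eef_rot: [[0.001, 1.0, -0.001], [1.0, -0.001, 0.001], [0.001, -0.001, -1.0]]
contact_force: [-0.2, -0.4, -0.1]
opening: 47.0
gripper_force: 0.0
top
shaft top 112 min [485.6 -18.6  80.4] max [507.2   4.   90.1] mid [496.4  -7.3  85.2]
shaft wide top 375 min [470.3 -54.9  36.2] max [519.6   2.9  45.7] mid [495.  -26.   40.9]
post top 75 min [482.1 -91.4  82. ] max [500.7 -72.9  90.1] mid [491.4 -82.1  86. ]
anvil plate 78 min [473.5   3.2  38. ] max [521.4  15.8  45.3] mid [497.4   9.5  41.7]
housing 307 min [470.9  31.3  42.2] max [527.4  58.7  49.3] mid [499.1  45.   45.8]
pin 177 min [442.7 177.   65.1] max [471.  205.6  80.8] mid [456.8 191.3  73. ]
plateC 39 [ 4.4 10.9]
plateL 13 [ 1.8 16.7]
plateR 14 [ 4.6 15.2]
wrist
shaft top 350 min [484.7 -19.4  80. ] max [506.5 -11.5  89.7] mid [495.6 -15.5  84.9]
shaft wide top 2863 min [470.1 -54.9  36.1] max [ 5.20e+02 -3.00e-01  4.59e+01] mid [495.  -27.6  41. ]
post top 547 min [480.7 -91.9  85.2] max [499.6 -72.1  91.1] mid [490.1 -82.   88.2]
anvil plate 0
housing 0
pin 0
```

View pics/g_wrist.png

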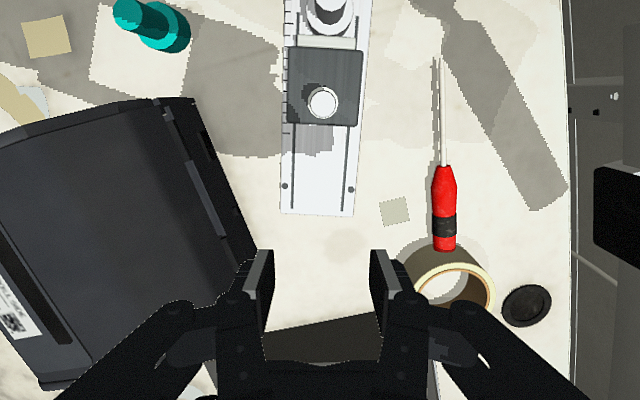

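The wrist view shows the jaw carriage (323,85) closed on the upright shaft (325,15) with the fingers clear. The top view gives the shaft at the same place after release, so the anvil is pressed in about 7 mm.

```bash
python3 -c "
from station import manip
print(manip.sign_off())"
```

```text
the job is handed in; nothing more can be done
None
```

The job is handed in: the stepped shaft stands wide end down, clamped between jaw and anvil, with the anvil pressed in about 7 mm by camera and arm readings; the gripper is clear, about 21 s were used, and a finger brushed the tape roll at about 9 N during the pick-up.

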